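# Shut the egg window, then draw and hold the purge slide

## Robot

A 7-joint arm with a two-finger parallel gripper is mounted at the origin on the work surface. World frame = base frame: x ahead of the robot, y to its left, z up, the work surface at z = 0. Lengths are in mm, angles in rad, forces in N, time in s.
With the tool pointing down it reaches from about 400 to 900 mm from the base axis. Payload 5.6 kg.
Tool frame: the origin (TCP) lies midway between the tips of the shut fingers; the grasp point (between the pads) lies 19 mm behind it; x points along the fingers, y is the direction in which the jaws open and shut, and the axes are right-handed (so a half turn about x gives the same grasp; the last joint's range is limited). The gripper opens to 92 mm and grips with 3 to 60 N. Pads are 20 mm wide; open, the fingers measure 128 mm over their backs; the gripper's body (75 mm by 189 mm) begins 69 mm behind the grasp point.
Start: joints at [-1.377, 0.468, -0.012, 1.603, 0.006, 1.071, -0.056], TCP at [152.528, 631.858, 188.492] pointing down, gripper open.
Joint ranges: [-2.53, 2.53], [-0.31, 2.02], [-1.57, 1.55], [0.28, 2.44], [-1.29, 4.43], [0.15, 1.84], [-2.92, 2.92]. Speed limits (rad/s): [2.57, 2.57, 3.14, 3.14, 3.14, 3.14, 3.14].

## Interface

Orientations are given as a rotation vector (axis times angle).
In Python, from cell import robot, grip, kin, viewer gives the robot as it stands. Calls block until the motion is done:
- robot.movep(position, orientation): joint-space move of the TCP to a pose.
- robot.servo_line(position, feed=150, rotation=None): straight line of the TCP; rotation=None keeps the orientation; feed is the mean speed in mm/s.
- robot.goto_joints(angles): joint-space move.
- grip(opening, newtons=None): opening from 0.0 (shut) to 1.0 (fully open); newtons is the grip in N (None keeps the last); returns when the fingers have stopped.
- robot.hold(seconds).
- kin.ik(position, orientation): joint angles nearest the present ones, or None.
- robot.observe(): the state.
- viewer.read_camera(name): name is "side" or "top" or "wrist"; returns the picture (400x640x3 uint8, red, green, blue); there is no depth.
- viewer.camera_info(name): a dict with "camera_matrix" (3x3 intrinsics, pixels), "R" (3x3) and "t" (3): a world point X has camera coordinates R X + t. Camera axes: x right, y down, z forward; pixel columns grow to the right and rows downward; lengths in mm; the calibration is good to about 2 mm. A picture is of the moment at which its call begins: read the wrist's pose just before it. camera_info takes no time and is no camera call; for the wrist camera it gives the pose at the moment of the call.
A pose or a line that the arm cannot do raises robot.IKError and nothing moves.
- robot.job_done(): hands the job in, once; it reports no verdict.
Trained networks look in the newest picture that a camera, given by its name, has taken for a name from the list of things; names that differ only in an ending like _2 or _b are one class to them, and where a whole thing is asked for, a point or a joint stands for the part that bears it (a point fixed in the world has none). Each returns a list of dicts, best first, with "confidence" (0 to 1); they miss things now and then, are a little off and sometimes report something else, mostly with a low value. They report only what shows in the picture. A call takes as long as a camera call.
- viewer.silhouettes(name, camera): "mask" (400x640 bool, what is visible of it).
- viewer.pinpoint(name, camera): "at" ([x, y, z] in mm, in the coordinates of the camera as it stood for that picture, good to about 4 mm: a listed point, or the origin of a listed thing).
The state is a dict: "t": time; "joints": joint angles; "joint_velocities": joint speeds; "joint_torque": joint torques, N m; "tcp_pos": TCP position; "tcp_rot": TCP orientation; "contact_force": force on the tool from outside, world axes, zero at the start; "wrist_torque": the same for the moment, N m; "grip_width": opening from 0.0 (shut) to 1.0 (fully open).
Only numpy, scipy, OpenCV 4.12 (cv2) and the standard library are available. Lean on these libraries where they do the work, as an engineer would, in place of code of your own. Each camera call takes 0.05 s, during which the arm holds its last target. There are 200 camera calls.

## Task

Purge the small hatching chamber: first lower its clear egg window by the blue handle until it is fully shut, and only then pull the red knob of the spring-return vent slide out until its white pointer stands within the yellow mark. The slide springs back if released, so finish while still holding the knob there, with the window shut and everything else on the ledge, the green rocker switch included, left alone.

Things in the scene. Friction and masses are not known exactly. Their poses are not given: they have to be found in the camera images.
- chamber: Fixed grey hatching chamber with a clear roof, 200 deep x 250 wide x 150 high, eggs inside; channel posts 172 high at both sides of the window. Origin on the ledge straight below the window handle, in the plane of the window; its x axis points into the chamber (away from the robot), the body reaching from -30 to +170 in x and +-125 in y, z up. Stands left or right, turned up to 0.15 rad.
- sash (a joint): Height in m by which the clear egg window (sash, 0.35 kg) is raised: 0 = fully shut, 0.1 = top stop. Friction keeps it where it is left; it takes about 4 N to push it down, 10 N to lift it.
- sash_grip (a point): Middle of the window's blue handle: a level round bar 14 thick and 110 long, along the chamber's y, carried by two 12 thick steel studs 45 either side of this point, 36 above the window's top edge; it moves with the window and is 192 above the ledge when the window is shut. Free to be pinched from above with one finger before and one behind it.
- vent: Fixed purge vent: a grey housing (x +45 to +200, 130 wide, 50 high, with a steel vent disc on top up to 63 high) and in front of it a black base plate 12 high (x -140 to +45, 120 wide) with a white 10 mm scale along both edges. Origin on the ledge straight below the knob when the slide is home; x points from the knob to the housing (away from the robot), so the slide is pulled along -x; z up. Stands on the side that the chamber leaves free, turned up to 0.25 rad.
- slide (a joint): How far in m the slide is pulled out along the vent's -x: 0 = home, 0.115 = end stop. A spring pulls it home with about 4 N at 0 rising to about 14 N at the stop (90 N/m).
- slide_grip (a point): Grip point on the axis of the upright red knob, 85 above the ledge. The knob is a cylinder 26 in diameter from 58 to 104 above the ledge, on a 14 thick stem; it moves with the slide and can be taken from above at any yaw.
- pointer (a point): The slide's white pointer: two thin white tabs sticking out 35 to both sides of the slide below the knob; this point is on the knob's axis, between the tabs, 18 above the ledge.
- mark: The yellow mark: two yellow pads 16 long (along the vent's x) x 16 wide x 3 high on the base plate, 44 either side of the slide. Origin midway between the pads, on the base plate 12 above the ledge; axes as the vent's. It lies 35 to 95 out from the pointer's home and does not move.
- puck: Loose grey humidity sensor puck, 60 in diameter, 23 high, origin under its centre. Leave alone.
- cap: Loose stainless steel vent cap, 68 in diameter, 34 high, origin under its centre. Leave alone.
- gasket: Loose orange gasket ring, 72 outside, 50 inside diameter, 8 high, origin under its centre. Leave alone.
- bottle: Loose white bottle with blue cap, 70 in diameter, 170 high, at the left side of the ledge, origin under its centre. Leave alone.
- rocker (a joint): Green rocker switch on a low white housing (70 x 90 x 40) at the right side of the ledge: 0 as it starts, 0.4 rad when tipped over. Leave alone.

How it is judged:
By the outcome, as a careful person would: the job done as asked, in the order asked, and still so for the second after the job is handed in, while the arm keeps its last pose, push and grip.
It also fails if it takes over 51 s, if anything falls off the work surface, if the arm or the gripper's body presses on something with over 40 N, if the wrist force passes 120 N, or if a joint passes its speed limit or range.

## Working session

There is one attempt and no reset: what is moved stays moved. The work goes in short steps, each a Python script; the robot and the scene stay as the last script left them, time stands still between calls to the robot, and variables do not carry over. Pictures are saved under pics/ and viewed, about 8 in all and at most 12, crops included, and the job is handed in when it is done.

```bash
mkdir -p pics; ls; cat > h.py <<'E'
import numpy as np, cv2
from cell import robot, grip, kin, viewer
from scipy.spatial.transform import Rotation as Rn
def snap(cam,fn=None):
    ci=viewer.camera_info(cam); im=viewer.read_camera(cam)
    if fn: cv2.imwrite('pics/'+fn,im[:,:,::-1])
    return ci,im
def world(ci,p): return np.array(ci['R']).T@(np.array(p)-np.array(ci['t']))
def pin(name,cam,ci):
    return [(np.round(world(ci,d['at']),1),round(d['confidence'],2)) for d in viewer.pinpoint(name,cam)[:2]]
def proj(ci,X):
    q=np.array(ci['camera_matrix'])@(np.array(ci['R'])@np.array(X,float)+np.array(ci['t'])); return q[:2]/q[2]
def down(yaw): # tool x down, tool y (jaw) along world yaw
    x=np.array([0,0,-1.]); y=np.array([np.cos(yaw),np.sin(yaw),0]); 
    return Rn.from_matrix(np.column_stack([x,y,np.cross(x,y)])).as_rotvec()
E
python3 - <<'E'
from h import *
np.set_printoptions(suppress=True)
print(robot.observe())
for c in ['top','side']:
    ci,im=snap(c,c+'0.png')
    print(c,'pos',world(ci,[0,0,0]).round())
    for n in ['chamber','sash_grip','vent','slide_grip','pointer','mark','puck','cap','gasket','bottle','rocker']:
        print(n,pin(n,c,ci))
E
```

```text
pics
{'t': 0.0, 'joints': array([-1.37698263,  0.46840464, -0.01161822,  1.60359603,  0.00604399,
        1.07140297, -0.05629408]), 'joint_velocities': array([-0.00245218,  0.00129693, -0.00056199,  0.0010503 ,  0.00013576,
       -0.0002361 ,  0.00009889]), 'joint_torque': array([  0.00079238, -52.05707073,  -0.01233417, -24.37527359,
        -0.05665872,   0.01759256,   0.00018748]), 'tcp_pos': array([152.42359569, 631.23685748, 187.53401656]), 'tcp_rot': array([ 0.18453645,  1.56284169, -0.18733201]), 'contact_force': array([-0.35271968, -0.61416662, -0.50628089]), 'wrist_torque': array([ 0.0195131 ,  0.03692412, -0.01468988]), 'grip_width': 1.0007027491377596}
top pos [ 439.   24. 1908.]
chamber [(array([626. , 281.2,  -1.8]), 0.69)]
sash_grip [(array([626.4, 278.7, 249.1]), 0.8)]
vent [(array([ 549.7, -277.5,    2.9]), 0.6)]
slide_grip [(array([ 553.6, -279.1,   85.6]), 0.65), (array([692.7,  -0.5,  -3.4]), 0.18)]
pointer []
mark [(array([ 501.3, -274.4,    8. ]), 0.57)]
puck [(array([573.5,   4.5,  -2.1]), 0.46)]
cap [(array([ 551.9, -275.7,   86.9]), 0.73), (array([691.5,   1.1,  -1.2]), 0.66)]
gasket [(array([460. ,  -9.4,  -0.4]), 0.6)]
bottle [(array([476. , 608.3,   2. ]), 0.86)]Traceback (most recent call last):
  File "<stdin>", line 8, in <module>
  File "h.py", line 10, in pin
    return [(np.round(world(ci,d['at']),1),round(d['confidence'],2)) for d in viewer.pinpoint(name,cam)[:2]]
                                                                              ~~~~~~~~~~~~~~~^^^^^^^^^^
ValueError: it knows: bottle, cap, chamber, gasket, mark, pointer, puck, sash_grip, slide_grip, vent
```

```bash
python3 - <<'E'
from h import *
ci,im=snap('side','side0.png')
print(world(ci,[0,0,0]).round())
for n in ['chamber','sash_grip','vent','slide_grip','pointer','mark']: print(n,pin(n,'side',ci))
E
```

```text
[ 545. 1169. 1304.]
chamber [(array([630.3, 279.7,  -0.8]), 0.89)]
sash_grip [(array([629.9, 283.9, 251.4]), 0.63), (array([ 548. , -278.6,   -2.4]), 0.49)]
vent [(array([ 552.2, -276.2,    1.1]), 0.65)]
slide_grip [(array([462.6,  -7. ,  -6.1]), 0.72), (array([ 552.4, -271.3,   84.1]), 0.52)]
pointer [(array([ 551.6, -274.7,   17.8]), 0.58), (array([ 548. , -274.7,   -2.3]), 0.17)]
mark [(array([628.3, 280.7, 251.8]), 0.59), (array([ 499.2, -264.3,   18.5]), 0.54)]
```

View pics/top0.png

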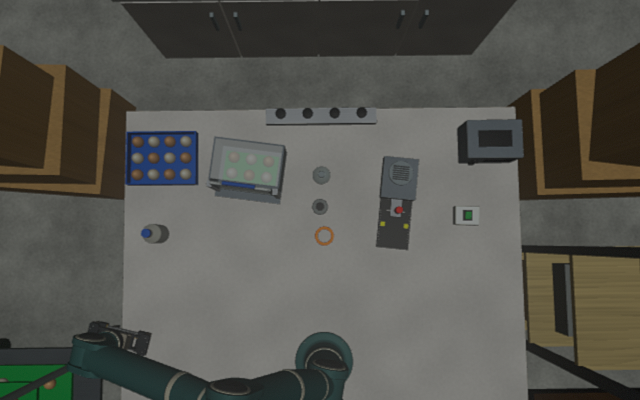

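View pics/side0.png

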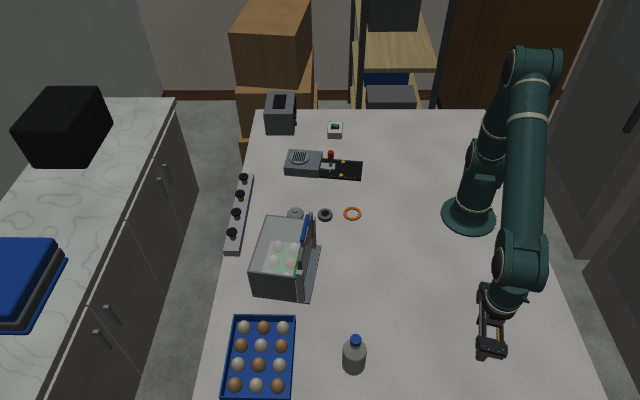

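The top view shows the chamber on the left, with its blue handle at about (238,186) and the window raised about 58 mm. The vent is on the right, with its knob at (398,210) and yellow pads at (382,224) and (405,227). The side view agrees. Next I'll get the yaws from the colours and look from above the handle with the wrist camera.

```bash
cat >> h.py <<'E'
def back(ci,px,z):
    K=np.array(ci['camera_matrix']);R=np.array(ci['R']);t=np.array(ci['t'])
    d=R.T@np.linalg.solve(K,[px[0],px[1],1]); c=-R.T@t
    return c+d*(z-c[2])/d[2]
def blobs(im,lo,hi,amin=6):
    m=cv2.inRange(cv2.cvtColor(im,cv2.COLOR_RGB2HSV),lo,hi)
    n,l,s,c=cv2.connectedComponentsWithStats(m)
    return [(c[i].round(1),int(s[i,4]),l==i) for i in range(1,n) if s[i,4]>=amin]
E
python3 - <<'E'
from h import *
ci,im=snap('top')
for c,a,m in blobs(im,(105,120,50),(125,255,255)):
    if 200<c[0]<290:
        v,u=np.nonzero(m); P=np.array([back(ci,p,250)[:2] for p in zip(u,v)])
        w,V=np.linalg.eigh(np.cov(P.T)); e=V[:,1]*np.sign(V[1,1]); print('blue',c,a,P.mean(0),np.sqrt(w*12),'yaw',np.arctan2(-e[0],e[1]))
Y=[back(ci,c,15) for c,a,m in blobs(im,(22,120,80),(34,255,255)) if 360<c[0]<430]
print('yellow',Y)
if len(Y)==2:
    d=Y[0]-Y[1]; d*=np.sign(d[1]); print('yaw',np.arctan2(-d[0],d[1]),np.linalg.norm(d),(Y[0]+Y[1])/2)
for c,a,m in blobs(im,(0,120,80),(6,255,255)): print('red',c,a,back(ci,c,95))
p=robot.observe()
robot.servo_line(p['tcp_pos']+[0,0,150],feed=300)
for yaw in (-.1,np.pi-.1): print(kin.ik([627,280,380],down(yaw)))
E
```

```text
blue [237.9 184.3] 107 [630.48148174 278.40367372] [ 10.94029987 109.00457598] yaw -0.13468038946825617
yellow [array([ 504.30511983, -226.38241348,   15.        ]), array([ 494.28868769, -314.28284101,   15.        ])]
yaw -0.11346261243378232 88.4692832148946 [ 499.29690376 -270.33262725   15.        ]
red [398.9 209.5] 37 [ 550.50045918 -277.39098759   95.        ]
[-0.81348924  0.44865922  0.53686718  1.26556065 -0.22452626  1.48596471
 -0.4018974 ]
[-0.5189805   0.42474771  0.07706732  1.24153495 -0.03187437  1.4764727
  2.59585813]
```

```bash
python3 - <<'E'
from h import *
robot.movep([629,279.5,345],down(-.134))
ci,im=snap('wrist','w1.png')
print(pin('sash_grip','wrist',ci),robot.observe()['t'])
for c,a,m in blobs(im,(105,120,50),(125,255,255),300):
    v,u=np.nonzero(m); P=np.array([back(ci,p,251)[:2] for p in zip(u,v)])
    w,V=np.linalg.eigh(np.cov(P.T)); e=V[:,1]*np.sign(V[1,1]); print('blue',c,a,P.mean(0),np.sqrt(w*12),'yaw',np.arctan2(-e[0],e[1]))
E
```

```text
[(array([630.4, 278.8, 247.7]), 0.73)] 3.825
blue [371.7   6.6] 1433 [689.81561014 429.05071627] [10.07560616 93.35046767] yaw 1.5053703093970237
blue [321.3 190.8] 1376 [629.85451958 280.5952865 ] [ 11.53278754 110.36390186] yaw -0.14331647103844278
```

View pics/w1.png

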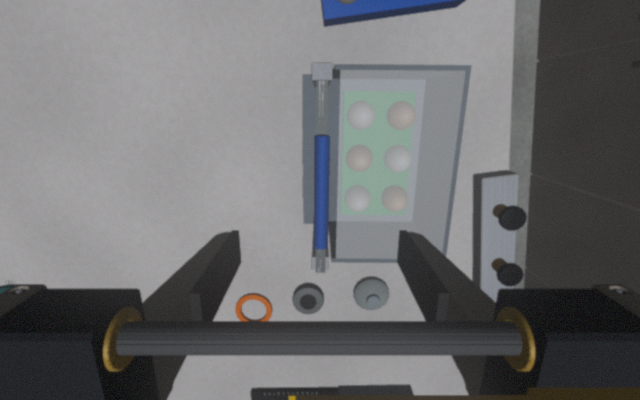

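The wrist view shows the bar at (321,191), lengthwise between the open fingers and clear of them. I'll pinch it and push down until it stops.

```bash
python3 - <<'E'
from h import *
r=down(-.140)
robot.movep([630,280,300],r)
robot.servo_line([630,280,233],feed=100)
print(robot.observe()['contact_force'].round(1))
grip(0.0,30)
o=robot.observe(); print(o['grip_width']*92,o['tcp_pos'].round(1),o['contact_force'].round(1))
z=233; 
while z>160:
    z-=10 if z>190 else 3
    robot.servo_line([630,280,z],feed=60)
    o=robot.observe(); print(z,o['tcp_pos'].round(1),o['contact_force'].round(1),round(o['t'],1))
    if o['contact_force'][2]>20: break
E
```

```text
[ 0.1  0.1 -1.1]
0.4244463574207065 [630. 280. 233.] [-0.6  0.2  0.4]
223 [629.8 279.9 222.6] [ 0.4 -0.5  0.1] 6.6
213 [629.8 279.9 212.6] [-0.3  0.4  0.2] 6.9
203 [629.7 279.9 202.6] [0.  0.5 0.2] 7.2
193 [629.7 279.9 192.6] [-0.3  0.3  0. ] 7.6
183 [629.7 279.9 182.6] [0.2 0.3 0.6] 7.9
180 [630.  280.  179.9] [ 0.3 -0.2  0.4] 8.1
177 [630.  280.  176.9] [-0.8  0.1  0.8] 8.4
174 [630.1 280.  173.8] [-0.3  0.2  1.8] 8.6
171 [630.2 280.1 173.1] [-4.  -1.2 12.8] 8.9
168 [630.3 280.2 172.9] [-9.8 -3.9 25.2] 9.1
```

```bash
python3 - <<'E'
from h import *
robot.servo_line([630,280,176],feed=60)
print(robot.observe()['grip_width'])
ci,im=snap('wrist'); cs,s=snap('side')
print(pin('sash_grip','wrist',ci),pin('sash_grip','side',cs))
s=cv2.resize(s[180:330,210:370],None,fx=2.67,fy=2.67,interpolation=cv2.INTER_CUBIC)
w=cv2.resize(im,(640,400))
h=np.zeros((400,s.shape[1]+360,3),np.uint8); h[:,:s.shape[1]]=s[:400]; h[:,s.shape[1]:]=w[:,140:500]
cv2.imwrite('pics/c1.png',h[:,:,::-1])
E
```

```text
0.006995988051751813
[(array([633.5, 275.4, 188.9]), 0.91)] [(array([629.4, 284.9, 195.4]), 0.74)]
```

View pics/c1.png

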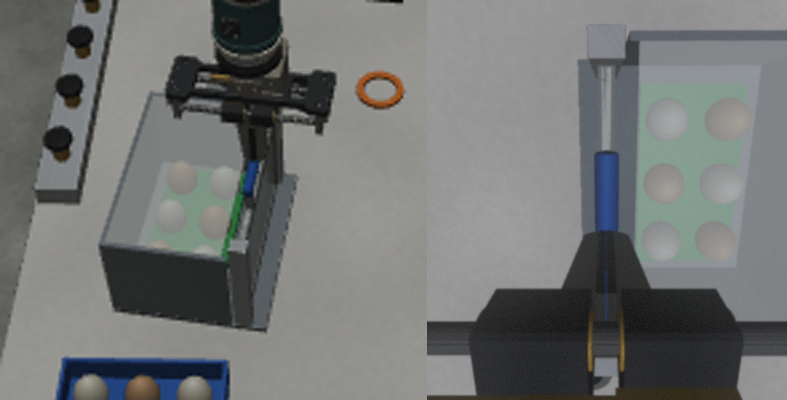

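The bar is between the fingers and the window came down with it. The fingers stopped at TCP z = 173, which is 192 − 19, so it was shut. My small lift afterwards may have raised it, so I'll press down again, release, retreat and check.

```bash
python3 - <<'E'
from h import *
robot.servo_line([630,280,166],feed=60); robot.hold(.2)
o=robot.observe(); print(o['tcp_pos'].round(1),o['contact_force'].round(1))
robot.servo_line([630,280,172],feed=60)
o=robot.observe(); print(o['tcp_pos'].round(1),o['contact_force'].round(1))
grip(1.0); o=robot.observe(); print(o['tcp_pos'].round(1),o['contact_force'].round(1),o['grip_width'])
robot.servo_line([630,280,345],feed=200)
ci,im=snap('wrist'); cs,s=snap('side')
print(pin('sash_grip','wrist',ci),pin('sash_grip','side',cs),robot.observe()['t'])
for c,a,m in blobs(im,(105,120,50),(125,255,255),300):
    v,u=np.nonzero(m); P=np.array([back(ci,p,192)[:2] for p in zip(u,v)])
    w,V=np.linalg.eigh(np.cov(P.T)); print('blue',c,a,P.mean(0),np.sqrt(w*12))
s=cv2.resize(s[180:330,210:370],None,fx=4,fy=4,interpolation=cv2.INTER_CUBIC)
cv2.imwrite('pics/c2.png',s[:,:,::-1])
E
```

```text
[630.6 280.3 172.8] [-12.   -3.3  33.3]
[630.8 280.3 173.2] [-1.4 -0.1  9.2]
[630. 280. 172.] [-0.8 -0.2 -0.6] 1.0013128856608262
[(array([628.4, 276.6, 192.4]), 0.73)] [(array([630.8, 284.9, 194.4]), 0.73)] 12.9667
blue [362.1   5.8] 1139 [693.36745376 441.86280578] [11.1838728 94.6650218]
blue [319.7 175.4] 987 [629.79017373 280.94127623] [ 11.44200339 110.14005163]
```

View pics/c2.png

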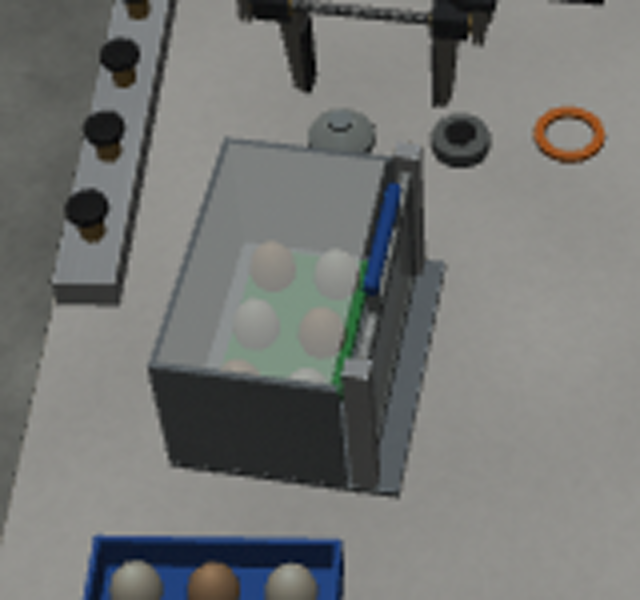

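The window is shut: the bar measures 110 mm when taken at z = 192, and the networks give z = 192–194. Next I'll look at the vent from above with the wrist camera.

```bash
python3 - <<'E'
from h import *
for y in (np.pi/2-.113,-np.pi/2-.113): print(kin.ik([551,-277,300],down(y)))
r=down(np.pi/2-.113)
robot.movep([545,-276,260],r)
ci,im=snap('wrist','w2.png')
for n in ['slide_grip','pointer','mark','vent']: print(n,pin(n,'wrist',ci))
for c,a,m in blobs(im,(22,120,80),(34,255,255),40): print('yellow',c,a,back(ci,c,15).round(1))
for c,a,m in blobs(im,(0,120,80),(6,255,255),40): print('red',c,a,back(ci,c,104).round(1))
print(robot.observe()['t'])
E
```

```text
[-0.02562434  0.34554906  0.5785651   1.5857808  -0.19524816  1.26856255
  2.04199319]
[-0.35980851  0.48438439  1.10720958  1.60467469 -0.44321531  1.33040615
 -0.87448376]
slide_grip [(array([ 546.1, -274.9,   85. ]), 0.77)]
pointer [(array([ 545.3, -279.7,   18.1]), 0.91)]
mark []
vent [(array([ 554.1, -277.2,   -2.7]), 0.68)]
yellow [286.5 127.9] 152 [ 493.7 -313.    15. ]
yellow [351. 128.] 163 [ 503.5 -226.2   15. ]
red [318.5 179.3] 320 [ 548.5 -275.5  104. ]
15.3417
```

View pics/w2.png

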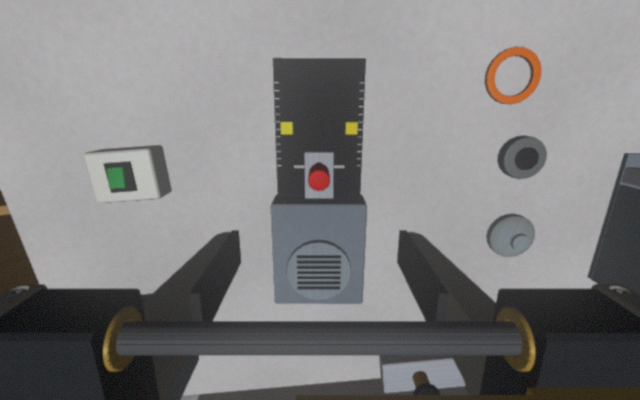

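The wrist view shows the pointer tabs at about (299,166) and (339,166), with the pads at (286,128) and (351,128). I'll compute the distance, grasp the knob and pull.

```bash
python3 - <<'E'
from h import *
ci=viewer.camera_info('wrist'); yaw=-.1125; ex=np.array([np.cos(yaw),np.sin(yaw),0])
im=cv2.imread('pics/w2.png'); g=im.min(2).astype(int)
for u in (297,300,338,341): print(u,g[160:173,u])
t=(back(ci,(299.5,166.5),18)+back(ci,(339.5,166.5),18))/2
m=np.array([498.6,-269.6,15]); d=(t-m)@ex
print('pointer',t,'dist',d)
k=np.array([549.2,-276.0,0]); r=down(np.pi/2+yaw)
robot.servo_line([*k[:2],150],feed=150,rotation=r)
robot.servo_line([*k[:2],68],feed=100)
print(robot.observe()['contact_force'].round(1))
grip(0,60)
o=robot.observe(); print(o['grip_width']*92,o['tcp_pos'].round(1),o['contact_force'].round(1),o['t'])
E
```

```text
297 [ 57  58  56  59  76 116 147 138  98  68  58  58  58]
300 [ 59  58  59  58  77 115 144 136  96  66  57  63  55]
338 [ 59  50  52  58  70 114 143 136  94  64  55  54  57]
341 [ 53  55  54  55  71 114 144 133  92  63  54  59  56]
pointer [ 550.50619138 -274.74648796   18.        ] dist 52.15582818484338
[-0.  -0.3 -0.8]
23.989546985245884 [ 549.2 -275.7   68. ] [-0.5  0.4  0.5] 18.2333
```

```bash
python3 - <<'E'
from h import *
yaw=-.1125; ex=np.array([np.cos(yaw),np.sin(yaw),0])
p=np.array([549.2,-276,68]); 
robot.servo_line(p-52.2*ex,feed=40); robot.hold(.4)
o=robot.observe(); print(o['tcp_pos'].round(1),(o['tcp_pos']-p)@ex,o['contact_force'].round(1),o['grip_width']*92,o['t'])
ci,w=snap('wrist'); print(pin('pointer','wrist',ci),pin('slide_grip','wrist',ci))
for c,a,m in blobs(w,(22,120,80),(34,255,255),20): print('yellow',c,a,back(ci,c,15).round(1))
cs,s=snap('side'); print(pin('sash_grip','side',cs),pin('pointer','side',cs))
np.savez('l.npz',K=ci['camera_matrix'],R=ci['R'],t=ci['t'])
cv2.imwrite('pics/w3.png',w[:,:,::-1])
cv2.imwrite('pics/s3.png',cv2.resize(s[100:300,250:400],None,fx=3,fy=3,interpolation=cv2.INTER_CUBIC)[:,:,::-1])
E
```

```text
[ 499.5 -270.    68. ] -50.0822666386472 [ 8.9  0.1 -7.6] 24.18102906082539 20.0917
[(array([ 498.7, -270.6,   18. ]), 0.74)] [(array([ 499.9, -269.6,   87.3]), 0.93)]
yellow [265.2 203.4] 402 [ 493.6 -313.2   15. ]
yellow [372.5 203.5] 412 [ 503.3 -225.8   15. ]
[(array([627.2, 283.2, 192.2]), 0.88), (array([ 500. , -267.5,   84.3]), 0.42)] [(array([ 497.1, -268.5,   16.2]), 0.76)]
```

View pics/w3.png

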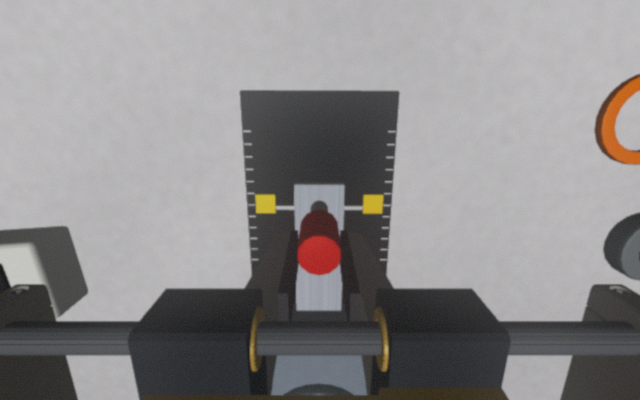

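View pics/s3.png

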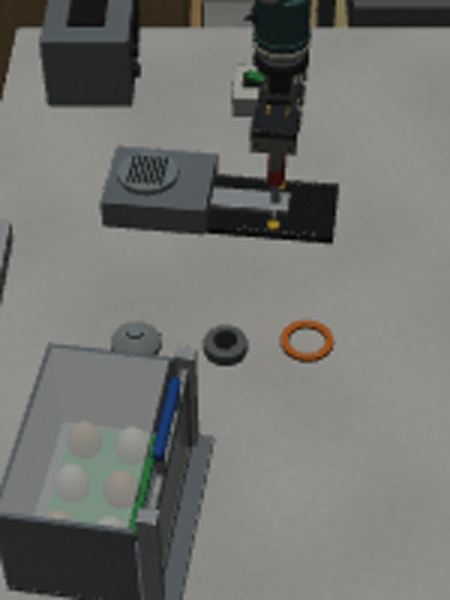

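The tabs show at row 208 and the pads at 203.5, so the pointer is about 3–4 mm short of centre. The side view shows the window still shut. I'll trim the pull and check that it holds.

```bash
python3 - <<'E'
from h import *
yaw=-.1125; ex=np.array([np.cos(yaw),np.sin(yaw),0]); p=np.array([549.2,-276,68])
def meas():
    ci,w=snap('wrist','w4.png'); Y=[back(ci,c,15) for c,a,m in blobs(w,(22,120,80),(34,255,255),20)]
    g=w.min(2).astype(float); T=[]
    for a,b in ((281,291),(348,358)):
        c=g[190:225,a:b].mean(1); c=np.clip(c-np.median(c)-15,0,None); T.append(back(ci,((a+b)/2,190+(c*np.arange(35)).sum()/c.sum()),18))
    print('short by',(np.mean(T,0)-np.mean(Y,0))@ex,len(Y),robot.observe()['t'],robot.observe()['contact_force'].round(1))
meas()
robot.servo_line(p-55.7*ex,feed=20); robot.hold(.3); meas()
robot.hold(1.0); meas()
E
```

```text
short by 2.498782649507658 2 20.4417 [ 6.6 -0.1 -7.9]
short by -1.004280440930676 2 21.1167 [ 6.9  0.  -7.4]
short by -1.0075982853123358 2 22.1667 [ 7.9 -1.4 -8.8]
```

View pics/w4.png

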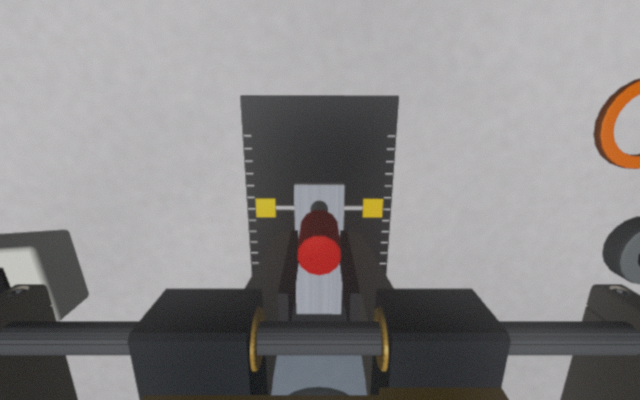

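The tabs at row 208 now line up with the pads at row 208, within about 1 mm of centre, and stayed there over a 1 s hold. Handing in.

```bash
python3 - <<'E'
from h import *
robot.job_done(); print(robot.observe()['t'])
E
```

```text
the job is handed in; nothing more can be done
the job is handed in; nothing more can be done
```

I lowered the window first, then pulled the vent slide onto its mark, and handed the job in at about 22 s with the knob still held at 60 N.

- **Window:** I pinched the blue handle and pushed it about 60 mm down to the hard stop, reaching 33 N at the wrist. After release the handle measured 192–194 mm above the ledge, and 192 mm in the last side-camera check, against 192 mm for fully shut.
- **Vent slide:** I pulled the knob out about 54 mm. In the last wrist picture the pointer was about 1 mm past the centre of the yellow mark, and it did not move over a 1 s hold.
- **Everything else:** I made no contact with anything else, and the last pictures showed nothing out of place. I did not measure the rocker switch separately.

Two readings disagreed with the rest. The gripper reported almost 0 mm opening while pinching the 14 mm handle, and the wrist showed almost no force while the window was moving. The pictures showed the window moving down with the fingers, so I relied on those.

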